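# Squeeze the sprung tweezers to the set mark and hold them in the ring

### The job

Take the sprung tweezers off their stand, lift them well clear and squeeze them until the upright pin on the moving arm stands level with the fin of the little rider on the cross-bar. Keeping that gap, lower both tips about half-way down into the hole of the tallest of the three turned rings, the one with the widest hole, touching neither ring nor table, ready to spring open and lift it from inside; do not push against any of the rings. Finish there, still holding the tweezers steady at the set gap: do not let go.

Things in the scene. Friction and masses are not known exactly. Their poses are not given: they have to be found in the camera images.
- tweezers: Sprung steel tweezers, 185 mm long, 95 g, level on the stand, bow behind, tips bent straight down. Origin: midway between the ribbed grip plates at their mid-height, 46 mm above the table at the start. x to the tips, z up, y to the fixed arm. Grip plates: flat, upright, 32 mm long, 16 mm high, 41 mm over their outer faces when open; pinch them from above, closing along y.
- bow (a point): middle of the bow, at the tweezers' back end, 119 mm behind their origin and at its height. The spring resists at the plates with 2 N at first, about 8 N at the mark. Squeezed by parallel fingers the plates turn nearly parallel, and the tips' midpoint lies 65 mm straight ahead of (along the plates) and 40 mm below the point midway between the plates' centres.
- tweezer_arm (a joint): hinge of the moving arm at the bow end, 110 mm behind the tweezers' origin, rad: 0 open, up to 0.2 as the tweezers are squeezed. Closing by q moves the pin by 149 mm*q and narrows the width over the grip plates to 41 mm - 110 mm*q; tip gap, centre to centre: 40 mm - 175 mm*q.
- rider (a joint): place of the rider along the cross-bar, m, along the tweezers' +y from their mid-plane; -0.006 to +0.004, stiff, differs from start to start. The pin stands at y = -18.2 mm + 149 mm*q (q = tweezer_arm), so it is level with the rider when q = (rider + 0.0182 m)/0.149 m.
- pin (a point): top of the 3 mm thick upright pin on the moving arm, 39 mm ahead of the tweezers' origin and 16 mm above it, beside the cross-bar on the side of the tips
- rider_fin (a point): end of the 2 mm wide fin of the rider (brass block 8 x 7 x 6 mm with a small screw, on the cross-bar), pointing to the tips; up to 20 mm above the tweezers' origin. The cross-bar lies over the arms 32 mm ahead of the origin, 7 to 10 mm above it. Pin and fin are level when they have the same y in the tweezers' frame.
- tip_a (a point): lower end of the fixed arm's tip (round, 4 mm thick, pointing down), 65 mm ahead of the tweezers' origin, 20 mm to +y, 40 mm below
- tip_b (a point): lower end of the moving arm's tip (round, 4 mm thick, pointing down); when open 65 mm ahead of the tweezers' origin, 20 mm to -y, 40 mm below
- stand: fixed light wooden stand, base plate 220 x 76 x 6 mm; origin on the table under the tweezers' origin, x to the tips. The bow lies on a block 42 mm high (cheeks to 50 mm), 97 to 123 mm behind the origin; the tips stand on the plate between cheeks 14 mm high, 27 mm either side of the mid-line. Only the base plate lies under the grip plates.
- spacer_ring_0: the ring to work in: plain steel ring, outside diameter 64 mm, 24 mm high, hole about 40 mm wide right through, 250 to 420 g, loose, flat on the table; the tallest of the three rings, with the widest hole. Origin: centre of its underside.
- spacer_ring_1: bystander: small ring, outside diameter 52 mm, 16 mm high, loose. Origin: centre of its underside.
- spacer_ring_2: bystander: broad low ring with a small hole, outside diameter 68 mm, 18 mm high, stuck to the table. Origin: centre of its underside.
Not all that is in view belongs to the job. Leave any pink or purple look-alike of the spacer_ring_0 alone.

How it is judged (in metres and radians):
On the way:
1. the tweezers are lifted well clear of the stand: both tips more than 50 mm above the table, in the fingers (height (world z) of each of tip_a, tip_b above 0.05 m and contact force between the fingers and tweezers above 0.5 N), for 0.2 s.
At the end, for the whole second after the job is handed in: Fingers still squeeze the tweezers, at rest, pin within 2.5 mm of the rider's fin along the bar; both tips inside the tallest ring's hole, their ends 2 to 19 mm above the table, touching neither ring nor stand (under 0.3 N); the ring lies flat (y of pin in the frame of rider_fin between -0.0025 and 0.0025 m and horizontal distance between each of tip_a, tip_b and spacer_ring_0 below 0.0185 m and height (world z) of tip_a between 0.002 and 0.019 m and height (world z) of tip_b between 0.002 and 0.019 m and contact force between tweezers and spacer_ring_0 below 0.3 N and contact force between tweezers and stand below 0.3 N and contact force between the fingers and tweezers above 1 N and linear speed of tweezers below 0.02 m/s and velocity of joint tweezer_arm between -0.05 and 0.05 rad/s and angle between spacer_ring_0's own z axis and vertical below 0.05 rad); the arm keeps its last pose, push and grip.
It fails at once if the tall ring is pushed more than 8 mm (distance of spacer_ring_0 from where it was at the start of the episode above 0.008 m).
It fails at once if the small ring is pushed more than 10 mm (distance of spacer_ring_1 from where it was at the start of the episode above 0.01 m).
It fails at once if the broad low ring is pressed with more than 5 N (contact force between any of tweezers, the fingers and spacer_ring_2 above 5 N).
It also fails if it takes over 38 s, if anything falls off the work surface, if the arm or the gripper's body presses on something with over 40 N, if the wrist force passes 120 N, or if a joint passes its speed limit or range.

### The arm

A 6-joint arm with a two-finger parallel gripper is mounted at the origin on a cart in front of the work surface, level with it; the furniture and walls round the work are solid. World frame = base frame: x ahead of the robot, y to its left, z up, the work surface at z = 0. Lengths are in m, angles in degrees, forces in N, time in s.
With the tool pointing down it reaches from about 0.25 to 0.725 m from the base axis. Payload 9.7 kg.
Tool frame: the origin (TCP) lies at the very end of the fingers, on their centre line; the grasp point (between the pads) lies 19 mm behind it; z points along the fingers, y is the line along which they close (so a half turn about z gives the same grasp; the last joint's range is limited). The gripper opens to 85 mm and grips with 20 to 120 N. Pads are 22 mm wide; open, the fingers measure 114 mm over their backs; the gripper's body (76 mm by 85 mm) begins 54 mm behind the grasp point. The pads swing forward as they close: fully open they stand 13 mm farther back than shut.
Start: joints at [0, 4.979, 10.078, 95.1, 0, 90], TCP at [0.55, -0, 0.231] pointing down, gripper open.
Joint ranges: [-179.16, 179.16], [-48.56, 103.87], [-65.8, 70.77], [-126.05, 130.52], [-82.76, 87.17], [-180, 180]. Speed limits (degrees/s): [127.2, 127.2, 147.25, 180, 180, 180].

### API

Orientations are given as [roll, pitch, yaw] about the fixed x, y, z axes, in that order (R = Rz(yaw) Ry(pitch) Rx(roll)).
In Python, from workcell import bot, viewer, finder gives the robot as it stands. The module is installed in compiled form; this text tells all that it offers.
- The arm moves only by the shell command python3 -m inch 'ROWS' [FORCE]. ROWS is JSON, a list that holds one entry, the list of rows, each a list of 7 numbers: the opening in per cent of the stroke, from 0 (shut) to 100 (fully open), then the shift along the tool's x, y, z in mm, then the turn, a rotation vector about the tool's x, y, z in degrees. In form: [[[grip, tx, ty, tz, ax, ay, az], ...]]. A call has 1 to 8 rows; each row shifts and turns the commanded pose from where the row before left it, along the tool's axes as they then stand; what a row does not reach is not made up. A row lasts 1/8 s, in which the tool goes at most 62.5 mm and 10.7 degrees, less where a joint would pass 70% of its speed; a pose out of reach is approached as far as the arm can. A call with a gripper value outside its range is refused whole. The fingers move at their own pace and stop on an object; FORCE is the grip in N (left out, the last holds). Time passes only in rows, so rows that do not move let the fingers close. It gives the time, the measured TCP pose, the force, the opening and the grip force at its end, in the units of the state.
- bot.get_obs(): the state, without advancing time (a new reading comes with each control period).
- viewer.camera(name): name is "scene" or "side" or "wrist"; returns a dict with "pixels" (420x560x3 uint8, red, green, blue), "vfov" (degrees; the focal length in pixels is half the picture's height over the tangent of half this angle, whatever the lens; pixels are square), "cx", "cy" (the principal point, pixels), "k1" (the pictures are not rectified: a ray, as slopes to the right and down, at radius r is drawn at 1 + k1 r^2 times it, then the intrinsics apply), "R" (3x3) and "t" (3): a world point X has camera coordinates R X + t. Camera axes: x right, y down, z forward; pixel columns grow to the right and rows downward; lengths in m; the calibration is good to about 2 mm. A picture is of the moment at which its call begins. There is no depth.
- bot.job_done(): hands the job in; it is judged then, once.
Trained networks look in the newest picture that a camera, given by its name, has taken for a name from the list of things; names that differ only in an ending like _2 or _b are one class to them, and where a whole thing is asked for, a point or a joint stands for the part that bears it (a point fixed in the world has none). Each returns a list of dicts, best first, with "conf" (0 to 1); they miss things now and then, are a little off and sometimes report something else, mostly with a low value. They report only what shows in the picture. A call takes as long as a camera call. They do not tell look-alikes from the thing itself.
- finder.outline_of(camera, thing): "pixels" (420x560 bool, what is visible of it) and "extent" ([centre column, centre row, width, height] in pixels, round what is visible of it).
- finder.mark_of(camera, thing): "position" ([column, row] in pixels: a listed point, or the origin of a listed thing).
The state is a dict: "time": time; "q": joint angles; "qd": joint speeds; "joint_efforts": joint torques, N m; "ee_pos": TCP position; "tcp_rot": TCP orientation; "wrist_force": force on the tool from outside, world axes, zero at the start; "torque": the same for the moment, N m; "opening": finger opening in m; "grasp_force": force on a finger pad.
Only numpy, scipy, OpenCV 4.12 (cv2) and the standard library are available. Lean on these libraries where they do the work, as an engineer would, in place of code of your own. Each camera call takes 0.05 s, during which the arm holds its last target. There are 200 camera calls.

## Working session

There is one attempt and no reset: what is moved stays moved. The work goes in short steps, Python scripts to look and compute and a shell command to move; the robot and the scene stay as the last step left them, time stands still between calls to the robot, and variables do not carry over. Pictures are saved under pics/ and viewed, at most 10 in all, crops included, and the job is handed in when it is done.

```bash
mkdir -p pics
cat > h.py <<'E'
import numpy as np, cv2
from workcell import bot, viewer, finder
def K(c):
    f=c["pixels"].shape[0]/2/np.tan(np.radians(c["vfov"]/2)); return f
def ray(c,uv):
    f=K(c); d=np.array([(uv[0]-c["cx"])/f,(uv[1]-c["cy"])/f]); s=d.copy()
    for _ in range(20): s=d/(1+c["k1"]*(s@s))
    R=np.array(c["R"]); o=-R.T@np.array(c["t"]); v=R.T@np.array([s[0],s[1],1]); return o,v
def onz(c,uv,z):
    o,v=ray(c,uv); return o+v*(z-o[2])/v[2]
def proj(c,X):
    p=np.array(c["R"])@np.array(X)+np.array(c["t"]); s=p[:2]/p[2]; s=s*(1+c["k1"]*(s@s)); return s*K(c)+[c["cx"],c["cy"]]
def tri(obs):
    A=np.zeros((3,3));b=np.zeros(3)
    for c,uv in obs:
        o,v=ray(c,uv); v=v/np.linalg.norm(v); P=np.eye(3)-np.outer(v,v); A+=P;b+=P@o
    return np.linalg.solve(A,b)
def save(c,n): cv2.imwrite("pics/"+n,cv2.cvtColor(c["pixels"],cv2.COLOR_RGB2BGR))
E
python3 - <<'E'
from h import *
np.set_printoptions(precision=4,suppress=True)
C={n:viewer.camera(n) for n in("scene","side","wrist")}
im=[cv2.cvtColor(C[n]["pixels"],cv2.COLOR_RGB2BGR) for n in C]
for n in C: save(C[n],n+"0.png"); print(n,C[n]["vfov"],C[n]["k1"],(-np.array(C[n]["R"]).T@C[n]["t"]))
Z=dict(tweezers=.046,bow=.046,pin=.062,rider_fin=.066,tip_a=.006,stand=0,spacer_ring_0=0,spacer_ring_1=0,spacer_ring_2=0)
for t,z in Z.items():
  for n in C:
    for r in finder.mark_of(n,t)[:4]: print(t,n,round(r["conf"],2),np.array(r["position"]),onz(C[n],r["position"],z))
E
```

```text
scene 43.85276133631796 -0.056435887042918846 [-0.2597 -0.6214  0.683 ]
side 48.39933592186769 -0.010377303805981194 [ 0.0825 -0.7829  0.7647]
wrist 64.01649534941167 -0.007129570362126308 [0.5499 0.0648 0.3737]
tweezers scene 0.69 [212.1 172.3] [0.5932 0.1413 0.046 ]
tweezers side 0.88 [271.4 156.9] [0.6008 0.1462 0.046 ]
bow scene 0.77 [181.4 191.7] [0.4791 0.1376 0.046 ]
bow side 0.94 [233.9 171.2] [0.4838 0.141  0.046 ]
bow wrist 0.97 [205.2  34.4] [0.4883 0.141  0.046 ]
pin scene 0.69 [226.3 159.6] [0.6439 0.1368 0.062 ]
pin wrist 0.7 [390.3  27.4] [0.6466 0.1427 0.062 ]
rider_fin wrist 0.65 [390.    7.2] [0.6438 0.1566 0.066 ]
tip_a scene 0.57 [232.9 169.5] [0.6923 0.1553 0.006 ]
tip_a scene 0.56 [218.6 168.6] [0.6728 0.1887 0.006 ]
tip_a side 0.93 [281.4 157. ] [0.6538 0.1821 0.006 ]
tip_a side 0.55 [293. 161.] [0.6713 0.1473 0.006 ]
tip_a wrist 0.6 [398.3  43.5] [0.6733 0.1422 0.006 ]
stand scene 0.97 [211.7 184.3] [0.6062 0.1561 0.    ]
stand side 0.62 [273.9 170.1] [0.607  0.1453 0.    ]
stand wrist 0.82 [328.8  30.5] [0.6042 0.1553 0.    ]
stand wrist 0.26 [206.3  35.7] [0
[... 1648 characters left out ...]
g_2 scene 0.95 [377.8 270.3] [ 0.5488 -0.3388  0.    ]
spacer_ring_2 scene 0.76 [290.8 233.3] [ 0.5494 -0.1247  0.    ]
spacer_ring_2 scene 0.74 [330.7 235.1] [ 0.5975 -0.1999  0.    ]
spacer_ring_2 side 0.89 [360.3 295.3] [ 0.5348 -0.3316  0.    ]
spacer_ring_2 side 0.84 [401.1 272.3] [ 0.6495 -0.3279  0.    ]
spacer_ring_2 side 0.64 [245.4 327.1] [ 0.295  -0.2769  0.    ]
spacer_ring_2 side 0.64 [336.5 198.4] [ 0.681  -0.0485  0.    ]
spacer_ring_2 wrist 0.92 [276.8 281.9] [ 0.5528 -0.1216  0.    ]
spacer_ring_2 wrist 0.91 [ 84.2 391.4] [ 0.2929 -0.2847  0.    ]
spacer_ring_2 wrist 0.76 [387.4 218.3] [ 0.6804 -0.0409 -0.    ]
spacer_ring_2 wrist 0.74 [292.5 347.5] [ 0.5733 -0.2145  0.    ]
```

View pics/scene0.png

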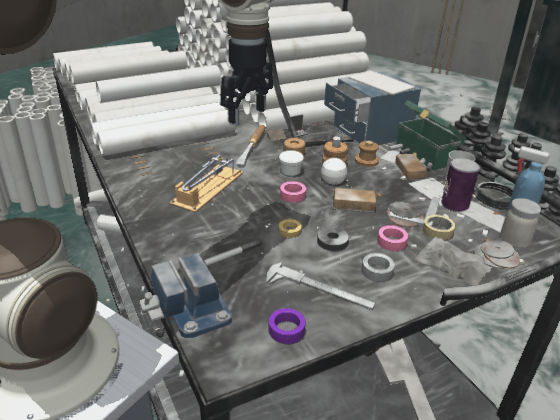

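View pics/wrist0.png

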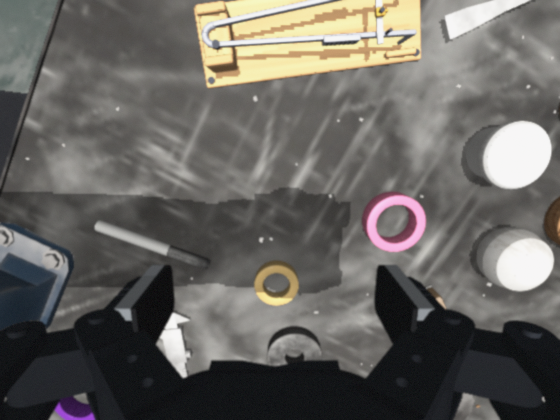

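The scene picture shows rings at these (column, row) positions: steel grey (378,267), brass (290,228), dark (333,236), pink (293,192) and (393,237), yellow (439,226) and purple (287,325). Only the steel one fits "plain steel, tallest, widest hole". The brass ring is the small one, the dark ring is the broad low one, and pink and purple are to be left alone. I'll confirm this in a crop.

Run:
```python
from h import *
o=bot.get_obs(); print(o["tcp_rot"],o["ee_pos"],o["opening"]); c=viewer.camera("wrist"); print(np.round(c["R"],3))
a=cv2.imread("pics/scene0.png")[170:310,250:470]; b=cv2.imread("pics/side0.png")[170:350,220:460]
cv2.imwrite("pics/crop.png",np.hstack([cv2.resize(a,(400,255),interpolation=3),cv2.resize(b,(340,255),interpolation=3)]))
```

```text
[-1.79995489e+02 -2.66671749e-04  8.99995863e+01] [5.49974188e-01 4.59209121e-06 2.31263182e-01] 0.08559243340852697
[[ 1.     0.001 -0.001]
 [ 0.001 -0.965  0.261]
 [-0.    -0.261 -0.965]]
```

View pics/crop.png

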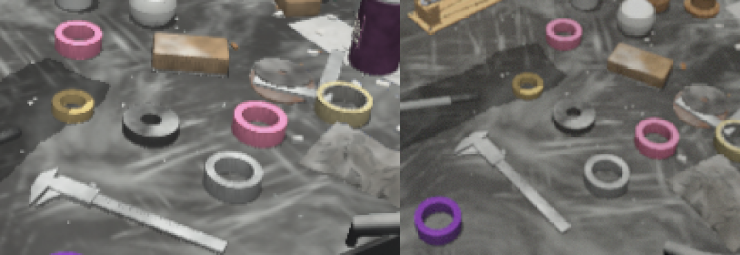

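The crop confirms it: the steel ring (230,177) is tall with a wide hole, brass (73,107) is small and dark (150,122) is broad and low. Now I'll move over the tweezers and turn the tool.

```bash
python3 -m inch '[[[100,48,10,0,0,0,0],[100,48,10,0,0,0,0],[100,47,10,0,0,0,0],[100,0,0,0,0,0,10]]]'; python3 -c "
from workcell import bot;o=bot.get_obs();print(o['q'],o['tcp_rot'])"
```

```text
time: 2.05
ee_pos: [0.5802, 0.146, 0.2305]
tcp_rot: [-179.9, -0.0, 80.0]
wrist_force: [0.3, -1.2, 0.3]
opening: 0.0853
grasp_force: 0.0
[1.41112276e+01 1.18299486e+01 1.76593853e+01 9.58737525e+01
 2.53151116e-02 1.14099611e+02] [-1.79949210e+02 -5.01332186e-03  8.00116049e+01]
```

```bash
python3 -m inch '[[[100,0,0,0,0,0,-10.5],[100,0,0,0,0,0,-10.5],[100,0,0,0,0,0,-10.5],[100,0,0,0,0,0,-10.5],[100,0,0,0,0,0,-10.5],[100,0,0,0,0,0,-10.5],[100,0,0,0,0,0,-10.5],[100,0,0,0,0,0,-10.5]]]' >/dev/null; python3 -m inch '[[[100,0,0,0,0,0,-10.5],[100,0,0,0,0,0,-10.5],[100,0,0,0,0,0,0]]]'
python3 - <<'E'
from h import *
np.set_printoptions(precision=4,suppress=True)
C={n:viewer.camera(n) for n in("wrist","side","scene")}
c=C["wrist"]; save(c,"wrist1.png")
Z=dict(tweezers=.046,bow=.046,pin=.062,rider_fin=.066,tip_a=.006,stand=0)
for t,z in Z.items():
  for n in C:
    for r in finder.mark_of(n,t)[:3]: print(t,n,round(r["conf"],2),np.array(r["position"]),onz(C[n],r["position"],z))
E
```

```text
time: 3.42
ee_pos: [0.58, 0.143, 0.2313]
tcp_rot: [180.0, -0.0, -175.1]
wrist_force: [-0.5, -0.3, -0.0]
opening: 0.0853
grasp_force: 0.0
tweezers wrist 0.77 [286.6 217.1] [0.6043 0.157  0.046 ]
tweezers side 0.65 [271.4 157.2] [0.6    0.1449 0.046 ]
tweezers side 0.47 [339.3 254. ] [ 0.5393 -0.2474  0.046 ]
tweezers scene 0.59 [211.6 169.6] [0.603  0.1514 0.046 ]
bow wrist 0.83 [279.1  93.1] [0.4867 0.1387 0.046 ]
bow side 0.97 [235.3 173.4] [0.4825 0.1303 0.046 ]
bow scene 0.89 [183.8 191.4] [0.4834 0.134  0.046 ]
pin wrist 0.7 [270.8 260.7] [0.6464 0.1447 0.062 ]
pin side 0.79 [287.4 146.8] [0.6512 0.1446 0.062 ]
pin scene 0.69 [216.3 185. ] [0.5317 0.0749 0.062 ]
pin scene 0.49 [225.4 160.1] [0.6404 0.1368 0.062 ]
rider_fin wrist 0.55 [284.1 262.1] [0.645  0.1578 0.066 ]
rider_fin side 0.66 [288.3 146.1] [0.6518 0.141  0.066 ]
tip_a wrist 0.86 [267.9 263.6] [0.674 0.143 0.006]
tip_a side 0.84 [281.7 157.4] [0.6534 0.1799 0.006 ]
tip_a side 0.66 [295.4 163.1] [0.6715 0.1349 0.006 ]
tip_a side 0.65 [306.5 233.4] [ 0.5391 -0.1227  0.006 ]
tip_a scene 0.78 [233.9 173. ] [0.679  0.1412 0.006 ]
tip_a scene 0.63 [217.7 168.4] [0.6722 0.1913 0.006 ]
stand wrist 0.61 [281.5 206.2] [0.6045 0.1528 0.    ]
stand side 0.84 [272.4 169.9] [0.6039 0.1483 0.    ]
stand scene 0.87 [212.4 183.1] [0.6119 0.1586 0.    ]
stand scene 0.29 [377.1 272.5] [ 0.5416 -0.3407  0.    ]
```

View pics/wrist1.png

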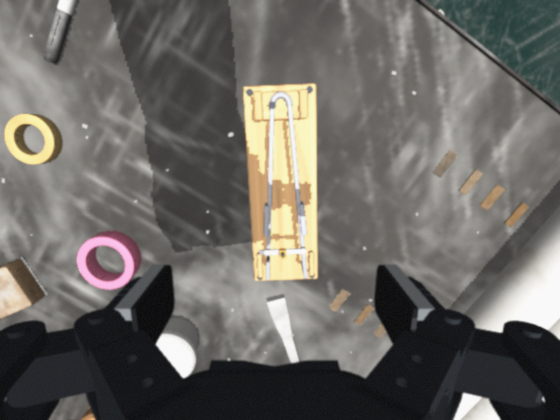

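The tweezers lie bow up the picture at (281,93), grip plates at (268,220) and (302,220), tips near (267,276) and (305,276), rider at (284,252). The picture up is world −x.

Run:
```python
from h import *
c=viewer.camera("wrist")
for n,uv,z in [("bow",(281.5,93),.048),("plR",(268,220),.054),("plL",(302,220),.054),("rider",(284,254),.06),("plate corners",(244.5,85.5),.006),("",(316,85),.006),("",(318,279.5),.006),("",(256,281),.006)]:
    print(n,onz(c,uv,z).round(4))
im=cv2.imread("pics/wrist1.png")[75:290,230:330]; cv2.imwrite("pics/c2.png",cv2.resize(im,None,fx=2.75,fy=2.75,interpolation=2))
```

```text
bow [0.4865 0.1407 0.048 ]
plR [0.6067 0.1385 0.054 ]
plL [0.6038 0.1721 0.054 ]
rider [0.6389 0.1573 0.06  ]
plate corners [0.479  0.1026 0.006 ]
 [0.4721 0.176  0.006 ]
 [0.6892 0.2047 0.006 ]
 [0.6977 0.1308 0.006 ]
```

View pics/c2.png

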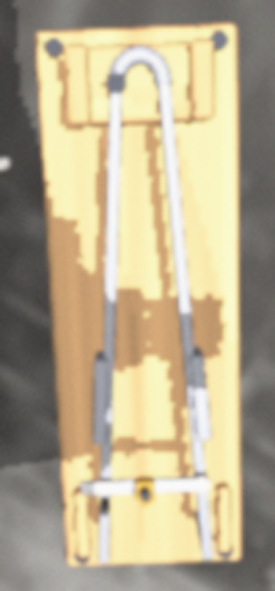

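```bash
python3 -m inch '[[[100,-26,10.3,10,0,0,-2.4],[100,0,0,50,0,0,0],[100,0,0,50,0,0,0],[100,0,0,0,0,0,0]]]'
python3 - <<'E'
from h import *
np.set_printoptions(precision=4,suppress=True)
c=viewer.camera("wrist"); save(c,"wrist2.png")
Z=dict(tweezers=.046,bow=.046,pin=.062,rider_fin=.066,tip_a=.006)
for t,z in Z.items():
    for r in finder.mark_of("wrist",t)[:3]: print(t,round(r["conf"],2),np.array(r["position"]),onz(c,r["position"],z))
E
```

```text
time: 5.03
ee_pos: [0.6027, 0.155, 0.1172]
tcp_rot: [-179.9, -0.4, -172.6]
wrist_force: [-0.2, -0.1, -0.1]
opening: 0.0856
grasp_force: 0.0
bow 0.62 [274.1  34.6] [0.4871 0.1389 0.046 ]
pin 0.88 [244.6 296.8] [0.6477 0.1405 0.062 ]
rider_fin 0.55 [270.7 295.9] [0.6427 0.1571 0.066 ]
tip_a 0.65 [248.7 290.7] [0.6725 0.1418 0.006 ]
tip_a 0.55 [299.8 293.2] [0.6692 0.1844 0.006 ]
tip_a 0.49 [274.1 214.5] [0.6046 0.1543 0.006 ]
```

View pics/wrist2.png

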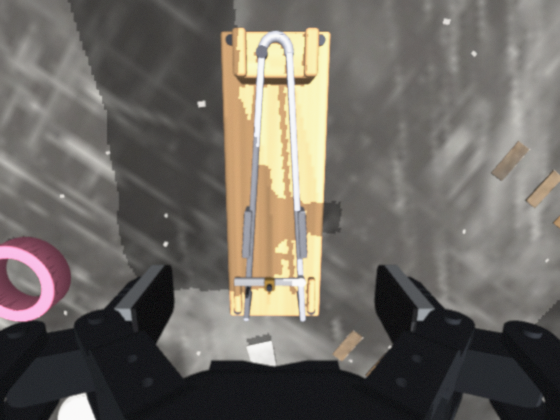

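The plates are now at (248,233) and (301,233), the bow at (275,38) and the rider at (269,284).

Run:
```python
from h import *
c=viewer.camera("wrist")
a=onz(c,(275.5,40),.048); b=(onz(c,(248,233),.054)+onz(c,(301,233),.054))/2
d=b-a; yaw=np.arctan2(d[1],d[0]); print(a,b,np.linalg.norm(d[:2]),np.degrees(yaw))
t=(onz(c,(248,318),.006)+onz(c,(303,318),.006))/2; print(t)
for x,y in[(269.5,284)]:
    r=onz(c,(x,y),.063)-b; print(r, -np.sin(yaw)*r[0]+np.cos(yaw)*r[1])
o=bot.get_obs(); print(o["ee_pos"],o["tcp_rot"])
for x in((.0,.02),(0,-.02)): pass
```

```text
[0.49337641 0.14108264 0.048     ] [0.61073766 0.15587518 0.054     ] 0.11828982610879572 7.183837891057832
[0.70452698 0.16915558 0.006     ]
[0.03293436 0.00094424 0.009     ] -0.0031817224907509057
[0.60591821 0.1557488  0.12346915] [ 1.79977703e+02  1.79203468e-01 -1.72600202e+02]
```

```bash
python3 -m inch '[[[100,0,0,40,0,0,0],[100,0,0,40,0,0,0],[100,0,0,20,0,0,0],[100,0,0,0,0,0,0],[70,0,0,0,0,0,0],[55,0,0,0,0,0,0],[55,0,0,0,0,0,0]]]' 40
python3 - <<'E'
from h import *
c=viewer.camera("wrist"); save(c,"wrist3.png"); save(viewer.camera("side"),"side3.png")
o=bot.get_obs(); print(o["ee_pos"],o["tcp_rot"],o["opening"],o["grasp_force"])
a=cv2.imread("pics/wrist3.png"); b=cv2.imread("pics/side3.png")[90:210,200:340]
cv2.imwrite("pics/c3.png",np.hstack([cv2.resize(a,(400,300)),cv2.resize(b,(350,300),interpolation=2)]))
E
```

```text
time: 6.25
ee_pos: [0.6055, 0.1557, 0.0223]
tcp_rot: [180.0, 0.1, -172.6]
wrist_force: [-0.7, 0.5, 0.9]
opening: 0.0469
grasp_force: 0.0
[0.60525142 0.15560247 0.02180517] [ 1.79994635e+02  4.17037775e-02 -1.72598364e+02] 0.046996406485546954 0.0
```

View pics/c3.png

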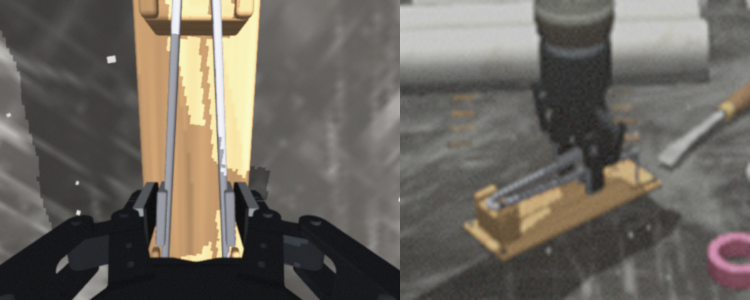

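The pads straddle the plates evenly. Squeeze and lift.

```bash
python3 -m inch '[[[46,0,0,0,0,0,0],[40,0,0,0,0,0,0],[36,0,0,0,0,0,0],[36,0,0,0,0,0,0],[36,0,0,-5,0,0,0]]]' 40; python3 -m inch '[[[36,0,0,-15,0,0,0],[36,0,0,-30,0,0,0],[36,0,0,-35,0,0,0],[36,0,0,-35,0,0,0],[36,0,0,0,0,0,0],[36,0,0,0,0,0,0]]]'
python3 - <<'E'
from h import *
c=viewer.camera("wrist"); save(c,"wrist4.png"); s=viewer.camera("side"); save(s,"side4.png"); e=viewer.camera("scene"); save(e,"scene4.png")
np.set_printoptions(precision=4,suppress=True)
print(bot.get_obs()["ee_pos"],bot.get_obs()["opening"])
C={"wrist":c,"side":s,"scene":e}
for t in("bow","pin","rider_fin","tip_a"):
  for n in C:
    for r in finder.mark_of(n,t)[:3]: print(t,n,round(r["conf"],2),np.array(r["position"]))
p=np.array(bot.get_obs()["ee_pos"])
def crop(n,C):
    u,v=proj(C,p+[.05,0,.02]).astype(int); im=cv2.imread("pics/"+n)[max(0,v-50):v+50,max(0,u-60):u+60]; return cv2.resize(im,(400,300),interpolation=2)
cv2.imwrite("pics/c4.png",np.hstack([crop("side4.png",s),crop("scene4.png",e)]))
E
```

```text
time: 6.98
ee_pos: [0.6047, 0.1555, 0.026]
tcp_rot: [-180.0, -0.1, -172.6]
wrist_force: [0.2, -0.4, -0.8]
opening: 0.0309
grasp_force: 5.5
time: 7.72
ee_pos: [0.6048, 0.1555, 0.141]
tcp_rot: [-180.0, -0.0, -172.6]
wrist_force: [0.1, -1.0, -1.1]
opening: 0.031
grasp_force: 5.4
[0.6044 0.1554 0.14  ] 0.030834880210260623
bow side 0.7 [233.  132.7]
bow scene 0.53 [177.5 145. ]
pin side 0.76 [284.3 105.9]
pin scene 0.63 [224.  114.9]
rider_fin scene 0.69 [226.9 131. ]
tip_a side 0.95 [285.7 121.3]
tip_a side 0.69 [291.5 126.2]
tip_a scene 0.57 [219.8 129.4]
tip_a scene 0.48 [229.6 130.1]
```

View pics/c4.png

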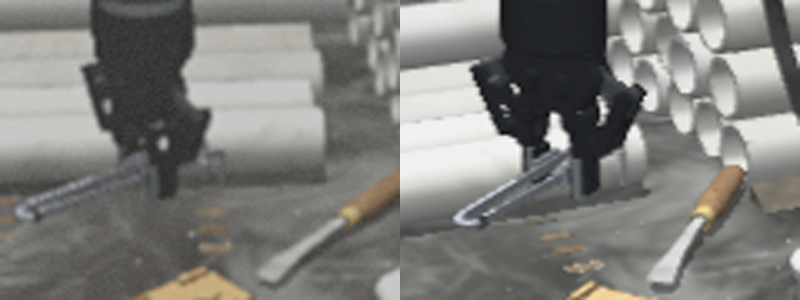

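The tweezers are lifted and level. Next I go over to the ring side, with the tips turned towards the side camera.

```bash
python3 -m inch '[[[36,0,0,-45,0,0,0],[36,10,-27,-45,0,0,0],[36,20,-45,-20,0,0,0],[36,20,-45,0,0,0,0],[36,20,-45,0,0,0,0],[36,20,-45,0,0,0,0],[36,20,-45,0,0,0,0],[36,20,-45,0,0,0,0]]]' >/dev/null;  python3 -m inch '[[[36,20,-45,0,0,0,0],[36,20,-45,0,0,0,0],[36,20,-45,0,0,0,0],[36,20,-45,0,0,0,0],[36,10,-25,0,0,0,0]]]'; python3 -m inch '[[[36,0,0,0,0,0,10],[36,0,0,0,0,0,10],[36,0,0,0,0,0,10],[36,0,0,0,0,0,10],[36,0,0,0,0,0,10],[36,0,0,0,0,0,10],[36,0,0,0,0,0,10],[36,0,0,0,0,0,10]]]' >/dev/null; python3 -m inch '[[[36,0,0,0,0,0,10],[36,0,0,0,0,0,10],[36,0,0,0,0,0,10],[36,0,0,0,0,0,10],[36,0,0,0,0,0,6],[36,0,0,0,0,0,0],[36,0,0,0,0,0,0]]]'
python3 - <<'E'
from h import *
C={n:viewer.camera(n) for n in("wrist","side","scene")}
for n in C: save(C[n],n+"5.png")
np.set_printoptions(precision=4,suppress=True)
o=bot.get_obs();p=np.array(o["ee_pos"]); print(p,o["opening"],o["tcp_rot"])
for t,z in dict(pin=0,rider_fin=0,tip_a=0,spacer_ring_0=0).items():
  for n in C:
    for r in finder.mark_of(n,t)[:4]: print(t,n,round(r["conf"],2),np.array(r["position"]),onz(C[n],r["position"],0) if z==0 and t[0]=="s" else "")
yaw=np.radians(o["tcp_rot"][2]); f=-np.array([np.cos(yaw),np.sin(yaw),0]); q=p+f*.04+[0,0,.025]
def crop(n):
    u,v=proj(C[n],q).astype(int); print(n,u,v); im=cv2.imread("pics/"+n+"5.png")[v-28:v+28,u-28:u+28]; return cv2.resize(im,(390,390),interpolation=2)
cv2.imwrite("pics/c5.png",np.hstack([crop("side"),crop("scene")]))
E
```

```text
time: 10.1
ee_pos: [0.4505, -0.3728, 0.2512]
tcp_rot: [-180.0, -0.0, -172.7]
wrist_force: [-0.4, 0.9, 0.2]
opening: 0.0309
grasp_force: 5.4
time: 11.98
ee_pos: [0.4515, -0.3706, 0.2513]
tcp_rot: [180.0, 0.0, 61.5]
wrist_force: [0.1, 0.3, -2.4]
opening: 0.0308
grasp_force: 5.4
[ 0.4515 -0.3706  0.2513] 0.030897439502549768 [179.9982   0.0008  61.4644]
pin side 0.59 [348.3 234.3] 
pin side 0.34 [346.6 272.3] 
pin scene 0.61 [403.8 182.1] 
rider_fin side 0.35 [347.9 231. ] 
rider_fin scene 0.68 [352.  147.5] 
rider_fin scene 0.56 [403.3 176.6] 
rider_fin scene 0.5 [411.3 216.9] 
rider_fin scene 0.28 [377.7 270.8] 
tip_a side 0.87 [364.3 274.4] 
tip_a side 0.76 [351.3 270.4] 
tip_a scene 0.86 [409.9 218.9] 
tip_a scene 0.61 [420.6 213.7] 
tip_a scene 0.59 [401.7 180.6] 
spacer_ring_0 wrist 0.96 [120.4 175.2] [ 0.295  -0.2793  0.    ]
spacer_ring_0 wrist 0.55 [419.5  53.3] [ 0.6555 -0.324   0.    ]
spacer_ring_0 side 0.95 [363.7 296.2] [ 0.5393 -0.3372 -0.    ]
spacer_ring_0 side 0.83 [400.  269.8] [ 0.6524 -0.3211  0.    ]
spacer_ring_0 side 0.78 [249.5 330. ] [ 0.2987 -0.287   0.    ]
spacer_ring_0 side 0.61 [309.1 232.1] [ 0.5505 -0.117   0.    ]
spacer_ring_0 scene 0.91 [387.  241.7] [ 0.6512 -0.3124  0.    ]
spacer_ring_0 scene 0.89 [330.4 239.4] [ 0.583  -0.2074  0.    ]
spacer_ring_0 scene 0.85 [288.6 324.3] [ 0.3141 -0.2751  0.    ]
spacer_ring_0 scene 0.84 [289.8 231.1] [ 0.5551 -0.1183  0.    ]
side 355 238
scene 408 187
```

View pics/c5.png

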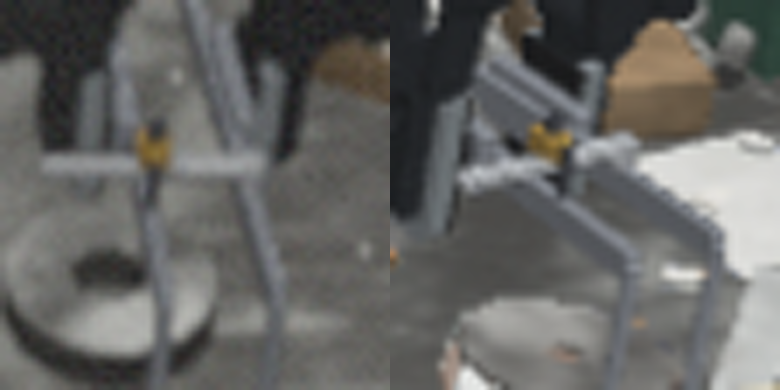

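View pics/wrist5.png

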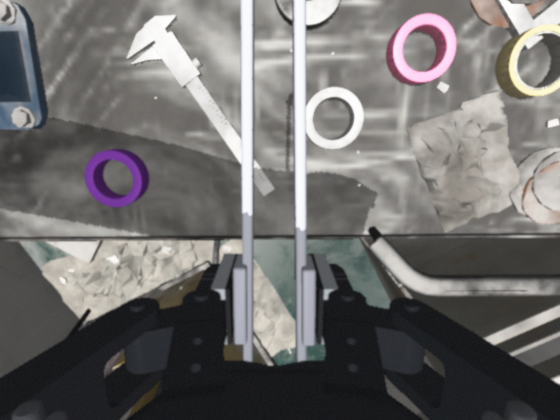

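In the wrist picture the steel ring is at (334,118), partly beside the right arm, with purple at (117,178) and pink at (421,48). In the side crop the pin stands just in front of the rider (both near column 154), so it is already close to level. I'll compute both.

Run:
```python
from h import *
from scipy.optimize import least_squares
np.set_printoptions(precision=4,suppress=True)
C={n:viewer.camera(n) for n in("wrist","side","scene")}; c=C["wrist"]
o=bot.get_obs();p=np.array(o["ee_pos"]);yaw=np.radians(o["tcp_rot"][2])
F=-np.array([np.cos(yaw),np.sin(yaw),0]); L=np.array([-F[1],F[0],0])
for n,a,b in(("side",(364.3,274.4),(351.3,270.4)),):
    pass
S,E=C["side"],C["scene"]
for a,b in(((364.3,274.4),(420.6,213.7)),((351.3,270.4),(409.9,218.9))):
    X=tri([(S,a),(E,b)]); d=X-p; print("tip",X,"fwd",d@F,"lat",d@L,"z",d[2])
# ring: bright pixels' outer edge
g=cv2.cvtColor(c["pixels"],cv2.COLOR_RGB2GRAY); m=np.uint8(g>200)*255
roi=np.zeros_like(m); roi[80:156,308:370]=m[80:156,308:370]
cs,h=cv2.findContours(roi,cv2.RETR_CCOMP,cv2.CHAIN_APPROX_NONE)
for k,q in enumerate(cs):
    if len(q)<40: continue
    P=np.array([onz(c,x[0],.024)[:2] for x in q if x[0][0]>312])
    r=least_squares(lambda s:np.hypot(*(P-s[:2]).T)-s[2],[*P.mean(0),.03],loss="soft_l1",f_scale=.001); print("circle",len(q),h[0][k][3],r.x,np.abs(r.fun).mean(),P.min(0),P.max(0))
for n in C:
  for r in finder.outline_of(n,"spacer_ring_0")[:5]: print(n,round(r["conf"],2),np.round(r["extent"],1))
# expected pin/rider geometry in side/scene, grasp centre at p+z
for n in("side","scene"):
  for nm,f,y,z in(("pin top",.039,-.003,.016),("pin base",.039,-.003,.005),("fin top",.037,-.003,.020),("rider c",.032,-.003,.013),("bar+20",.032,.02,.0085),("bar-20",.032,-.02,.0085)):
    print(n,nm,proj(C[n],p+[0,0,.025]+F*f+L*y+[0,0,z]))
```

```text
tip [ 0.4267 -0.4377  0.2384] fwd 0.07075791755500749 lat 0.010376232896924771 z -0.01283187224918772
tip [ 0.416  -0.4228  0.2329] fwd 0.06273771315906376 lat -0.00619102542847648 z -0.018329637015963907
circle 170 -1 [ 0.5404 -0.339   0.0312] 0.00028174426768715364 [ 0.5109 -0.3703] [ 0.5719 -0.3072]
circle 123 2 [ 0.54   -0.339   0.0226] 0.0002333698287003383 [ 0.517  -0.3621] [ 0.5628 -0.3161]
wrist 0.91 [422.4  48.8  71.1  71.3]
wrist 0.8 [306.9  14.6  68.7  29.2]
wrist 0.72 [334.6 117.6  57.9  65.4]
wrist 0.59 [119.5 178.8  68.9  61.3]
wrist 0.3 [243.6 182.   27.8 360.3]
side 0.89 [343.6 250.3  29.4  25.3]
side 0.89 [245.7 326.7  34.   36. ]
side 0.77 [400.6 268.6  32.9  31.1]
side 0.68 [365.1 292.1  33.9  31.7]
side 0.64 [308.4 230.7  24.8  22.4]
scene 0.94 [379.4 266.8  30.9  24. ]
scene 0.86 [390.2 239.   27.8  26.4]
scene 0.78 [290.9 227.9  24.1  18.4]
scene 0.69 [284.1 323.5  37.1  39.4]
scene 0.61 [290.8 192.5  24.4  24.6]
side pin top [354.221  230.3932]
side pin base [353.5548 235.7896]
side fin top [354.2474 227.4807]
side rider c [353.2833 228.6612]
side bar+20 [368.3021 230.2846]
side bar-20 [341.7023 231.2972]
scene pin top [408.5292 178.9881]
scene pin base [407.352  185.1869]
scene fin top [408.1286 176.1166]
scene rider c [405.3251 178.5998]
scene bar+20 [416.4976 178.1564]
scene bar-20 [396.0682 183.3679]
```

The ring centre comes out at (0.540,−0.339) with outer radius 31 mm, which matches its description. The tips sit about 16 mm below the TCP and 66 mm ahead of it. I'll measure pin against fin to sub-pixel with averaged pictures.

Run:
```python
from h import *
np.set_printoptions(linewidth=200,suppress=True,precision=2)
for n,(u,v) in(("side",(349,232)),("scene",(408,183))):
    I=np.mean([viewer.camera(n)["pixels"].astype(float) for _ in range(6)],0)
    P=I[v-9:v+14,u-9:u+12]; ys,xs=np.mgrid[v-9:v+14,u-9:u+12]
    w=np.clip(P[...,0]-P[...,2]-40,0,None)*(np.abs(ys-v+3)<6)
    print(n,"brass",(w*xs).sum()/w.sum(),(w*ys).sum()/w.sum()); 
    print("col",xs[0]); g=P.mean(2).astype(int)
    for r,row,b in zip(ys[:,0],g,(P[...,0]-P[...,2]).astype(int)): print(r,row, b if abs(r-v)<8 else "")
```

```text
side brass 348.3006948831333 231.02842703727097
col [340 341 342 343 344 345 346 347 348 349 350 351 352 353 354 355 356 357 358 359 360]
223 [103  92  77  97 124 128 107  90  90  94  97 101 103 110 118 114  90  89 107 102 120] 
224 [102  89  73 101 124 123 105  91  92  95  98  99 106 115 123 122 101  87 104 102 116] 
225 [102  90  74 100 124 123 106  91  94  97  97  99 111 121 128 127 109  84  95 102 105] [-6 -3 -3 -6 -8 -8 -4  1  4  3  4  4  4  4  3  3  3 -1 -7 -6 -7]
226 [101  88  68  95 126 127 116  95  93  93  93 104 117 127 131 131 115  87  88 102 100] [-4 -5 -2 -6 -7 -9 -8  0  4  3  2  2  3  5  4  2  1 -1 -6 -7 -7]
227 [102  89  61  85 115 117 113 103  84  76  85 107 122 128 130 129 118  96  87 105 101] [-5 -4 -2 -5 -8 -9 -5  3  1 -1  2  4  3  6  5  4  2  0 -4 -7 -6]
228 [ 98  84  61  78  99 102 106 101  73  59  75 105 123 129 129 127 124 109  89 105 109] [-5 -3 -1 -4 -6 -7  7 31 11 -2  5  8  5  3  4  4  3  3 -3 -6 -7]
229 [ 99  80  60  81  94  96 101  98  68  54  75 105 123 126 128 129 131 122  91  97 116] [-5 -3 -2 -4 -6 -4 18 56 28  9 23 18  6  3  3  3  5  3  0 -6 -9]
230 [
[... 4770 characters left out ...]
  87  86  86  96 121 130 114  87  82  81  86  89  87  86  88  88  88] [  3   2  -2  -6  -7  -6  -7  -8 -10 -10  -7  -2   1   2   2   1   1   0  -5  -7  -7]
191 [ 74  75  76  79  86  86  86  86  92 112 132 125 102  89  84  85  88  90  91  91  90] 
192 [ 75  75  76  77  80  88  87  86  86  87 103 128 131 117  98  92  95  99 104 104 100] 
193 [ 75  74  76  79  85  93  94  87  87  86  85  98 121 131 121 108 109 111 116 120 123] 
194 [ 74  75  76  79  85  96 103  96  91  87  86  84  90 114 133 129 120 121 125 126 126] 
195 [ 75  77  78  82  88  96 103 105  97  93  86  85  86  87 109 135 132 128 133 131 125] 
196 [ 78  79  82  86  92  97 101 103 102  97  90  87  87  86  94 118 129 132 141 137 140]
```

Pin and fin are level within about 0.5 mm in both views. I'll squeeze a touch more (35.5 %), turn the tweezers to yaw −45°, which gives free space, and go above the ring.

```bash
python3 -m inch '[[[35.5,45,0,0,0,0,0],[35.5,44,0,0,0,0,0],[35.5,0,0,0,0,0,-10.5],[35.5,0,0,0,0,0,-10.5],[35.5,0,0,0,0,0,-10.5],[35.5,0,0,0,0,0,-10.5],[35.5,0,0,0,0,0,-10.5],[35.5,0,0,0,0,0,-10.5]]]' >/dev/null; python3 -m inch '[[[35.5,0,0,50,0,0,-10.5],[35.5,0,0,50,0,0,0],[35.5,0,0,40,0,0,0],[35.5,0,0,0,0,0,0],[35.5,0,0,0,0,0,0],[35.5,0,0,0,0,0,0]]]'
python3 - <<'E'
from h import *
np.set_printoptions(precision=4,suppress=True)
C={n:viewer.camera(n) for n in("wrist","side","scene")}
for n in C: save(C[n],n+"6.png")
o=bot.get_obs();p=np.array(o["ee_pos"]);yaw=np.radians(o["tcp_rot"][2]);print(p,o["tcp_rot"],o["opening"],o["grasp_force"])
F=-np.array([np.cos(yaw),np.sin(yaw),0]); L=np.array([-F[1],F[0],0]); print("pred tip mid",p+F*.066-[0,0,.016])
for n in("side","scene"):
  print(n,"pred tips",[proj(C[n],p+F*.066+L*s*.0105-[0,0,.016]) for s in(1,-1)],"ring top pred",proj(C[n],[.5402,-.339,.024]))
  for r in finder.mark_of(n,"tip_a")[:4]: print("tip",round(r["conf"],2),np.array(r["position"]))
  for r in finder.outline_of(n,"spacer_ring_0")[:8]: 
    e=np.array(r["extent"]); 
    if np.hypot(*(e[:2]-proj(C[n],[.5402,-.339,.012])))<15: print("ring",e,"pred mid",proj(C[n],[.5402,-.339,.012]))
E
```

```text
time: 15.38
ee_pos: [0.4951, -0.2931, 0.1136]
tcp_rot: [180.0, 0.2, 134.9]
wrist_force: [-0.6, -0.2, -0.9]
opening: 0.0303
grasp_force: 5.6
[ 0.4946 -0.2928  0.1126] [179.971    0.1066 134.8974] 0.030204336790424866 5.62445193529129
pred tip mid [ 0.5412 -0.3396  0.0966]
side pred tips [array([371.0241, 260.7557]), array([369.9002, 268.5767])] ring top pred [365.851  289.0715]
tip 0.89 [369.9 271.1]
tip 0.88 [369.7 260.7]
ring [365.6 292.9  33.7  29.5] pred mid [365.2247 292.8742]
scene pred tips [array([381.3782, 230.8395]), array([385.1078, 237.1469])] ring top pred [377.6496 263.3449]
tip 0.9 [386.8 236.2]
tip 0.68 [382.5 226.4]
ring [378.9 267.9  32.3  27.1] pred mid [376.8415 267.9641]
```

The predicted tips agree with the network's marks to about 1–2 mm, and the ring position is confirmed. Lower to just above the ring and check again.

```bash
python3 -m inch '[[[35.5,0,0,25,0,0,0],[35.5,0,0,25,0,0,0],[35.5,0,0,10,0,0,0],[35.5,0,0,0,0,0,0],[35.5,0,0,0,0,0,0],[35.5,0,0,0,0,0,0]]]'
python3 - <<'E'
from h import *
np.set_printoptions(precision=4,suppress=True)
o=bot.get_obs();p=np.array(o["ee_pos"]);yaw=np.radians(o["tcp_rot"][2])
F=-np.array([np.cos(yaw),np.sin(yaw),0]); L=np.array([-F[1],F[0],0]); print("pred tip mid",p+F*.066-[0,0,.016])
C={n:viewer.camera(n) for n in("side","scene")}; T={}
for n in C:
  save(C[n],n+"7.png"); print(n,"pred",[proj(C[n],p+F*.066+L*s*.0105-[0,0,.016]) for s in(1,-1)])
  for r in finder.mark_of(n,"tip_a")[:3]: print("tip",round(r["conf"],2),np.array(r["position"]))
  for r in finder.outline_of(n,"spacer_ring_0")[:8]: 
    e=np.array(r["extent"]); 
    if np.hypot(*(e[:2]-proj(C[n],[.5402,-.339,.012])))<15: print("ring",e,proj(C[n],[.5402,-.339,.012]))
E
```

```text
time: 16.48
ee_pos: [0.4946, -0.2928, 0.0523]
tcp_rot: [180.0, 0.1, 134.9]
wrist_force: [0.1, -0.4, -1.4]
opening: 0.0305
grasp_force: 5.6
pred tip mid [ 0.5412 -0.3395  0.0363]
side pred [array([367.5978, 281.2049]), array([366.4642, 289.0297])]
tip 0.73 [368.5 289.6]
tip 0.65 [365.1 283.9]
ring [365.5 294.   37.2  33.8] [365.2247 292.8742]
scene pred [array([377.1698, 255.1827]), array([380.7048, 261.6888])]
tip 0.64 [379.4 253.3]
tip 0.61 [383.  261.7]
ring [377.4 266.5  30.   27.3] [376.8415 267.9641]
```

```bash
python3 -m inch '[[[35.5,0,0,8,0,0,0],[35.5,0,0,8,0,0,0],[35.5,0,0,9,0,0,0],[35.5,0,0,0,0,0,0],[35.5,0,0,0,0,0,0],[35.5,0,0,0,0,0,0],[35.5,0,0,0,0,0,0]]]'
python3 - <<'E'
from h import *
np.set_printoptions(precision=4,suppress=True)
o=bot.get_obs();p=np.array(o["ee_pos"]);print(o["wrist_force"],p)
C={n:viewer.camera(n) for n in("side","scene","wrist")}
for n in C:
  save(C[n],n+"8.png")
  for r in finder.outline_of(n,"spacer_ring_0")[:8]: 
    e=np.array(r["extent"]); q=proj(C[n],[.5402,-.339,.012])
    if np.hypot(*(e[:2]-q))<15: print(n,"ring",e,q)
  for r in finder.mark_of(n,"tip_a")[:3]: print("tip",n,round(r["conf"],2),np.array(r["position"]),onz(C[n],r["position"],.011))
# pin/rider patch in scene+side
yaw=np.radians(o["tcp_rot"][2]);F=-np.array([np.cos(yaw),np.sin(yaw),0])
for n in("side","scene"):
  I=C[n]["pixels"].astype(float); u,v=proj(C[n],p+F*.036+[0,0,.035]).astype(int); B=(I[...,0]-I[...,2])[v-12:v+12,u-14:u+14]; w=np.clip(B-35,0,None)
  ys,xs=np.mgrid[v-12:v+12,u-14:u+14]; print(n,u,v,"brass",(w*xs).sum()/w.sum(),(w*ys).sum()/w.sum())
E
```

```text
time: 17.65
ee_pos: [0.4943, -0.2926, 0.0266]
tcp_rot: [180.0, 0.0, 134.9]
wrist_force: [-0.1, 0.6, -0.1]
opening: 0.0305
grasp_force: 5.6
[-0.1303  0.5882 -0.1044] [ 0.4943 -0.2926  0.0266]
side ring [365.1 294.7  33.2  29. ] [365.2247 292.8742]
tip side 0.91 [365.3 291.2] [ 0.5437 -0.335   0.011 ]
tip side 0.73 [363.8 297.7] [ 0.5305 -0.3467  0.011 ]
tip side 0.42 [342.8 255.7] [ 0.565  -0.2296  0.011 ]
scene ring [378.  268.1  32.7  22.6] [376.8415 267.9641]
tip scene 0.95 [375.2 262.2] [ 0.5564 -0.3277  0.011 ]
tip scene 0.63 [380.2 269.7] [ 0.5405 -0.3465  0.011 ]
side 353 274 brass 350.84438775510205 278.2729591836735
scene 366 249 brass 368.3333333333333 251.54901960784315
```

The tips are about 11 mm up inside the hole. There is no wrist load, the ring hasn't moved and the grip is steady, so I'm handing it in.

```bash
python3 -c "
from workcell import bot
print(bot.job_done())"
```

```text
the job is handed in; nothing more can be done
None
```

I handed the job in at about 18 s of the 38 s allowed, but no pass or fail came back. The tweezers are still gripped at the set gap, with the pin level with the rider's fin to about 0.5–1 mm and both tips about 11 mm above the table inside the tall steel ring's hole. I saw no sign that the ring was touched or moved.

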